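Zero the straightness gauge and lay the straightedge flush on it

TASK

Prepare the straightness gauge for a reading: first turn the black bar knob on top of the steel gauge block counter-clockwise (seen from above) fully back to its zero stop. Then lay the straightedge flat on the bench along the block's front, centred, and press it home so that it bears squarely on both contact pads at once; press gently (a finger's push of 5 to 10 N is plenty), without ramming the pads or shoving the heavy block out of place. Leave it lying flush there with both plungers pushed in and the knob still at zero, and do not disturb the jar, gel box and carrier standing around.

Things in the scene. Friction and masses are not known exactly. Their poses are not given: they have to be found in the camera images.
- gauge_block: loose, heavy (3 kg) bright steel block 80 (x) x 150 (y) x 30 (z) mm; slides if pushed with 15 N or more. Origin: centre of its underside. Its front (own -x side) looks roughly to the robot. Out of the front stands a dark adjustable anvil bar with two bright contact pads: contact plane 48 to 78 mm ahead of the origin and up to 0.04 rad askew, set anew each time and not reported: feel for it
- peak_knob (a joint): angle (rad) of the knob that resets the peak pointer: 0 = at its zero stop, up to 1.5 when turned clockwise seen from above. Turns with light friction (about 0.04 N m), stays where left; the stop is hard. At 0 the bar lies along the block's x axis; otherwise turned by minus this angle about z
- knob_grip (a point): point on the knob's axis, 60 mm above the bench, 3 mm behind the block's middle (block +x). The knob is an upright black bar 40 mm long, 12 mm thick, from 38 to 74 mm above the bench; the point's x axis runs along the bar and turns with it, y across the 12 mm; a small steel pointer stands out at its -x foot
- straightedge: loose flat aluminium bar 50 (x) x 160 (y) x 16 (z) mm, about 0.45 kg, both long edges alike; slides and turns on the bench when nudged (friction 2 to 3 N). Origin: centre of its underside. Round black handle, diameter 26 mm, in the middle of its top, 19 to 56 mm above the bench (34 mm collar below it). Flush: origin 73 to 103 mm ahead of the block's, long axis along the pads
- flux_jar: white jar with a black cap, 31 mm wide, 62 mm high, bystander; origin at the centre of its underside
- gel_case: flat grey and black hinged box 58 x 56 x 13 mm, bystander; origin at the centre of its underside
- carrier: machined metal carrier block 41 x 64 x 21 mm behind the joystick console, bystander; origin at the centre of its underside
- corner_left (a point): lower front corner of the block on its +y side, on the block itself (40 mm ahead of its origin, 75 mm aside); axes as the block's. Shows where the block stands
- corner_right (a point): the same corner on the block's -y side
- plunger_left (a joint): travel (m) of the thin sprung plunger at the block's +y end of the anvil, 62 mm aside of the middle, 9 mm above the bench, 7 mm thick: at 0 it stands 4 mm beyond the contact plane, at 0.004 the straightedge is flush there. Yields to 0.2 N. The contact pads are 20 mm wide, 4 to 24 mm above the bench, 40 mm either side of the middle
- plunger_right (a joint): travel (m) of the thin sprung plunger at the block's -y end of the anvil, 62 mm aside of the middle, 9 mm above the bench, 7 mm thick: at 0 it stands 4 mm beyond the contact plane, at 0.004 the straightedge is flush there. Yields to 0.2 N. The contact pads are 20 mm wide, 4 to 24 mm above the bench, 40 mm either side of the middle

How it is judged (in metres and radians):
On the way, in this order (a step that is already met when the one before it is completed fails the run):
1. the knob is turned back to its zero stop (within 0.06 rad) (value of joint peak_knob below 0.06 rad), for 0.2 s.
2. the straightedge is pressed against the gauge with more than 3 N, flush on both sides (both plungers pushed in to within 1.5 mm of flush) (contact force between straightedge and gauge_block above 3 N and value of joint each of plunger_left, plunger_right above 0.0025 m), for 0.2 s.
At the end, for the whole second after the job is handed in: The knob is at its zero stop (within 0.06 rad); the straightedge lies flat and at rest on the bench, flush along the anvil (both plungers pushed in to within 1.5 mm of flush: travel over 2.5 mm), along the block within 0.1 rad and centred on it within 12 mm (value of joint peak_knob below 0.06 rad and value of joint each of plunger_left, plunger_right above 0.0025 m and angle between the y axis of straightedge and the y axis of gauge_block, either way round below 0.1 rad and y of straightedge in the frame of gauge_block between -0.012 and 0.012 m and height (world z) of straightedge below 0.003 m and angle between straightedge's own z axis and vertical below 0.03 rad and linear speed of straightedge below 0.01 m/s); the robot touches nothing.
It fails at once if the gauge block is shoved or twisted out of place (a front corner more than 6 mm from its start) (distance of any of corner_left, corner_right from where it was at the start of the episode above 0.006 m).
It fails at once if the straightedge is rammed against the gauge with more than 20 N (contact force between straightedge and gauge_block above 20 N).
It fails at once if a bystander is disturbed (moved more than 15 mm) (distance of any of flux_jar, gel_case, carrier from where it was at the start of the episode above 0.015 m).
It also fails if it takes over 72 s, if anything falls off the work surface, if the arm or the gripper's body presses on something with over 40 N, if the wrist force passes 120 N, or if a joint passes its speed limit or range.

ROBOT

A 7-joint arm with a two-finger parallel gripper is mounted at the origin on a cart in front of the work surface, level with it; the furniture and walls round the work are solid. World frame = base frame: x ahead of the robot, y to its left, z up, the work surface at z = 0. Lengths are in m, angles in degrees, forces in N, time in s.
With the tool pointing down it reaches from about 0.4 to 0.75 m from the base axis. Payload 19.5 kg.
Tool frame: the origin (TCP) lies midway between the tips of the shut fingers; the grasp point (between the pads) lies manip.grip_point_offset behind it (manip.grip_point_offset is the distance from the TCP to the grasp point, in m); z points along the fingers, y is the line along which they close (so a half turn about z gives the same grasp; the last joint's range is limited). The gripper opens to 85 mm and grips with 20 to 120 N. Pads are 22 mm wide; open, the fingers measure 114 mm over their backs; the gripper's body (76 mm by 85 mm) begins 54 mm behind the grasp point. The pads swing forward as they close: fully open they stand 13 mm farther back than shut.
Start: joints at [-72.061, 40.479, -1.581, 85.061, 1.261, 54.483, -4.326], TCP at [0.2, 0.539, 0.231] pointing down, gripper open.
Joint ranges: [-155.06, 155.06], [-18.47, 123.98], [-90, 86.84], [0, 140.48], [-83.41, 263.41], [0, 116], [-161.91, 161.91]. Speed limits (degrees/s): [108.29, 108.29, 147.25, 147.25, 172.46, 172.46, 172.46].

INTERFACE

Orientations are given as a 3x3 rotation matrix whose columns are the frame's x, y, z axes.
In Python, from plant import manip, imaging gives the robot as it stands. The module is installed in compiled form; this text tells all that it offers.
- The arm moves only by the tool play_rows, never from a script. Its argument "rows" is text: rows parted by semicolons, each of 4 numbers parted by spaces: the shift along the tool's x, y, z in mm, then the turn about the tool's z in rad. In form: x y z yaw; .... A call has 1 to 12 rows; each row shifts and turns the commanded pose from where the row before left it, along the tool's axes as they then stand; what a row does not reach is not made up. A row lasts 1/12 s, in which the tool goes at most 41.7 mm and 7.16 degrees, less where a joint would pass 70% of its speed; a pose out of reach is approached as far as the arm can. A call with a gripper value outside its range is refused whole. "hand" is the opening, from -1 (shut) to 1 (fully open), set as the call begins (left out, the last holds). The fingers move at their own pace and stop on an object; "force" is the grip in N (left out, the last holds). Time passes only in rows, so rows that do not move let the fingers close. It gives the time, the measured TCP pose, the force, the opening and the grip force at its end, in the units of the state.
- manip.read_state(): the state, without advancing time (a new reading comes with each control period).
- imaging.grab_frame(name): name is "scene" or "top" or "wrist"; returns a dict with "img" (400x640x3 uint8, red, green, blue), "K" (3x3 intrinsics, pixels), "k1" (the pictures are not rectified: a ray, as slopes to the right and down, at radius r is drawn at 1 + k1 r^2 times it, then the intrinsics apply), "R" (3x3) and "t" (3): a world point X has camera coordinates R X + t. Camera axes: x right, y down, z forward; pixel columns grow to the right and rows downward; lengths in m; the calibration is good to about 2 mm. A picture is of the moment at which its call begins. There is no depth.
- manip.job_done(): hands the job in; it is judged then, once.
The state is a dict: "time": time; "joint_positions": joint angles; "qvel": joint speeds; "joint_efforts": joint torques, N m; "position": TCP position; "tcp_rot": TCP orientation; "ft_force": force on the tool from outside, world axes, zero at the start; "ft_torque": the same for the moment, N m; "grip_width": finger opening in m; "gripper_force": force on a finger pad.
Only numpy, scipy, OpenCV 4.12 (cv2) and the standard library are available. Lean on these libraries where they do the work, as an engineer would, in place of code of your own. Each camera call takes 0.05 s, during which the arm holds its last target. There are 200 camera calls.

## Working session

There is one attempt and no reset: what is moved stays moved. The work goes in short steps, Python scripts to look and compute and a tool call to move; the robot and the scene stay as the last step left them, time stands still between calls to the robot, and variables do not carry over. Pictures are saved under pics/ and viewed, at most 10 in all, crops included, and the job is handed in when it is done.

Besides the shell and the picture viewer there is one more tool, called after ">>>" as a command line: name --argument value ..., lists and objects as JSON in quotes. play_rows: Moves the arm, as the interface text tells. Its arguments: {"type":"object","properties":{"rows":{"type":"string"},"hand":{"type":"number"},"force":{"type":"number"}},"required":["rows"]}

```bash
mkdir -p pics
cat > h.py <<'E'
import numpy as np, cv2
from plant import manip, imaging
def save(f,n): cv2.imwrite('pics/'+n+'.png', f['img'][:,:,::-1])
def ray(f,u,v):
    K=f['K'];d=np.array([(u-K[0,2])/K[0,0],(v-K[1,2])/K[1,1]]);s=d.copy()
    for _ in range(30): s=d/(1+f['k1']*(s@s))
    R=np.array(f['R']);return -R.T@np.array(f['t']), R.T@np.array([s[0],s[1],1.])
def onz(f,u,v,z):
    o,d=ray(f,u,v);return o+d*(z-o[2])/d[2]
def proj(f,X):
    c=np.array(f['R'])@X+np.array(f['t']);s=c[:2]/c[2];s=s*(1+f['k1']*(s@s));return f['K'][0,0]*s[0]+f['K'][0,2],f['K'][1,1]*s[1]+f['K'][1,2]
E
python3 - <<'E'
from h import *
for n in ['scene','top']:
    f=imaging.grab_frame(n);save(f,n+'0');np.savez('pics/'+n+'0.npz',**f);print(n,f['k1'],-np.array(f['R']).T@f['t'])
s=manip.read_state();print(s, manip.grip_point_offset)
E
```

```text
scene -0.01157688038029402 [-0.04908639 -0.42698183  0.49550558]
top -0.024330948366500717 [0.42247871 0.01983301 0.90690451]
{'time': 0.1, 'joint_positions': array([-72.06062188,  40.50866841,  -1.58310706,  85.07976121,
         1.26158713,  54.48480583,  -4.32379749]), 'qvel': array([-0.04659588, -0.18527643, -0.00633012, -0.0473418 ,  0.00435919,
        0.11518399,  0.04025868]), 'joint_efforts': array([ 2.39951492e-03, -8.84289122e+01,  1.23736024e+00, -2.36443269e+01,
        1.71646185e-02,  5.31027443e-03,  5.09483766e-05]), 'position': array([0.19967426, 0.53896823, 0.23089911]), 'tcp_rot': array([[-9.37734817e-01,  3.47351868e-01, -3.04058303e-04],
       [ 3.47351999e-01,  9.37734360e-01, -9.26556751e-04],
       [-3.67152994e-05, -9.74479785e-04, -9.99999525e-01]]), 'ft_force': array([ 0.25657909, -0.28209749,  0.75955916]), 'ft_torque': array([-0.08403824, -0.00680373, -0.02185646]), 'gripper_force': 0.0, 'grip_width': 0.08544993188417073} 0.0187
```

View pics/top0.png

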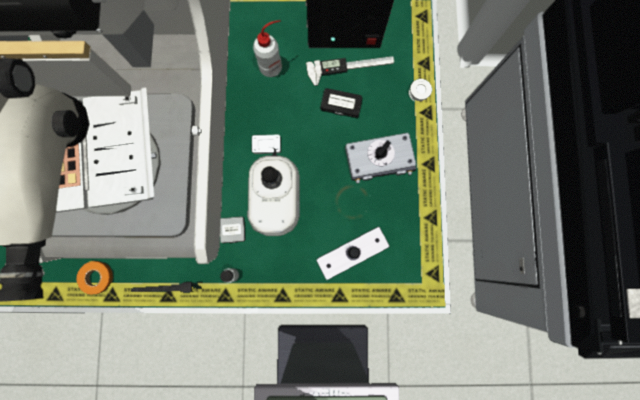

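View pics/scene0.png

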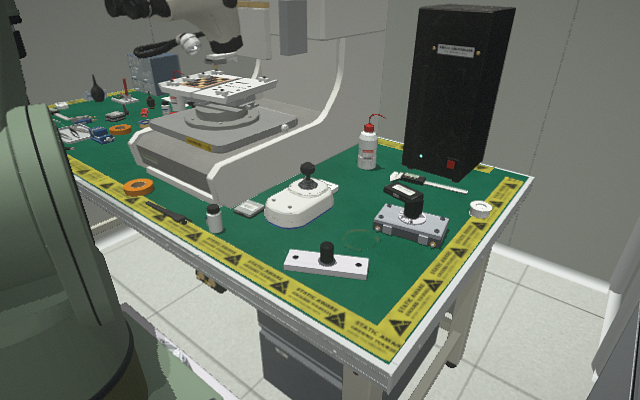

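Top view: the block is at about (381,156) with its knob at (381,150). The straightedge is at (353,253), the gel case at (342,102), the jar at (230,275) and the carrier at (231,229). Next I measure and enlarge.

Run:
```python
from h import *
f=dict(np.load('pics/top0.npz'));im=f['img']
hsv=cv2.cvtColor(im,cv2.COLOR_RGB2HSV)
def comp(mask,box):
    m=np.zeros(mask.shape,np.uint8);x0,y0,x1,y1=box;m[y0:y1,x0:x1]=mask[y0:y1,x0:x1]
    m=cv2.morphologyEx(m,cv2.MORPH_CLOSE,np.ones((5,5)))
    c=max(cv2.findContours(m,cv2.RETR_EXTERNAL,cv2.CHAIN_APPROX_NONE)[0],key=cv2.contourArea);return c[:,0]
nong=((hsv[...,1]<90)&(hsv[...,2]>90)).astype(np.uint8)
for n,box,z in [('edge',(305,220,400,285),.016),('block',(335,125,418,190),.03)]:
    c=comp(nong,box);P=np.array([onz(f,u,v,z)[:2] for u,v in c]).astype(np.float32)
    r=cv2.minAreaRect(P);print(n,r,'\n',cv2.boxPoints(r))
for n,uv,z in [('knobtop',(381,150),.074),('handle',(353,253),.056),('gel',(342,102),.013),('jar',(230,275),.062),('carrier',(231,229),.021),('console',(273,195),.03)]:print(n,onz(f,*uv,z))
cv2.imwrite('pics/crop0.png',cv2.resize(im[120:290,300:430,::-1],None,fx=4.5,fy=3.5*4.5/3.5*.75 if 0 else 3.5,interpolation=cv2.INTER_CUBIC))
```

```text
edge ((0.4436414837837219, -0.05662648379802704), (0.05462788790464401, 0.1638948768377304), 27.53740882873535) 
 [[ 0.3815354   0.00340907]
 [ 0.45730853 -0.14191802]
 [ 0.50574756 -0.11666204]
 [ 0.42997444  0.02866505]]
block ((0.6598156690597534, -0.12449916452169418), (0.09958121925592422, 0.15426333248615265), 10.994757652282715) 
 [[ 0.5962285  -0.05827931]
 [ 0.62564945 -0.20971106]
 [ 0.72340286 -0.19071902]
 [ 0.6939819  -0.03928727]]
knobtop [ 0.66537919 -0.11601022  0.074     ]
handle [ 0.44196572 -0.05404743  0.056     ]
gel [ 0.80122168 -0.0349667   0.013     ]
jar [0.39518606 0.20669416 0.062     ]
carrier [0.49584569 0.21702348 0.021     ]
console [0.57216939 0.12309288 0.03      ]
```

View pics/crop0.png

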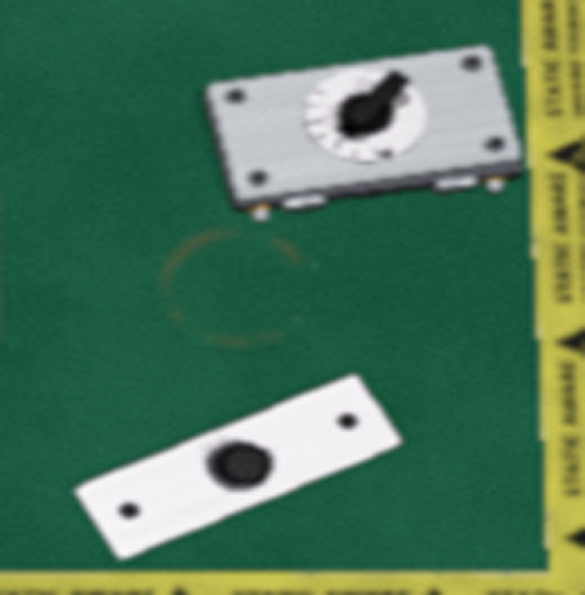

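>>> play_rows --rows "-30 -32.4 0 0;-30 -32.4 0 0;-30 -32.4 0 0;-30 -32.4 0 0;-30 -32.4 0 0;-30 -32.4 0 0;-30 -32.4 0 0;-30 -32.4 0 0;-30 -32.4 0 0;-30 -32.4 0 0;-30 -32.4 0 0;-27 -32.6 0 0"

```text
time: 1.1
position: [0.3885, 0.0763, 0.2313]
tcp_rot: [[-0.938, 0.347, 0.0], [0.347, 0.938, 0.0], [-0.0, 0.0, -1.0]]
ft_force: [0.8, 1.6, 0.5]
grip_width: 0.0855
gripper_force: 0.0
```

>>> play_rows --rows "-35 -12.2 0 0;-35 -12.2 0 0;-35 -12.2 0 0;-35 -12.2 0 0;-35 -12.2 0 0;-35 -12.2 0 0;-35 -12 0 0;0 0 0 0.1;0 0 0 0.1;0 0 0 0.1;0 0 0 0.08;0 0 0 0"

```text
time: 2.1
position: [0.5881, -0.0867, 0.231]
tcp_rot: [[-0.739, 0.673, -0.001], [0.673, 0.739, -0.0], [0.0, -0.001, -1.0]]
ft_force: [-0.1, -0.3, -0.0]
grip_width: 0.0853
gripper_force: 0.0
```

Run:
```python
from h import *
f=imaging.grab_frame('wrist');save(f,'w1');np.savez('pics/w1.npz',**f)
s=manip.read_state();print(s['time'],s['position'],s['tcp_rot'],-f['R'].T@f['t'],f['R'])
```

```text
2.15 [ 0.58806775 -0.08669648  0.23105292] [[-7.42955969e-01  6.69339960e-01 -6.67495904e-04]
 [ 6.69340218e-01  7.42955989e-01 -2.67143340e-04]
 [ 3.17110367e-04 -6.45257593e-04 -9.99999742e-01]] [ 0.53302207 -0.03782536  0.37413992] [[ 6.73490517e-01  7.39195795e-01  3.17367699e-04]
 [ 7.07529176e-01 -6.44762866e-01  2.89280680e-01]
 [ 2.14039689e-01 -1.94603248e-01 -9.57244267e-01]]
```

View pics/w1.png

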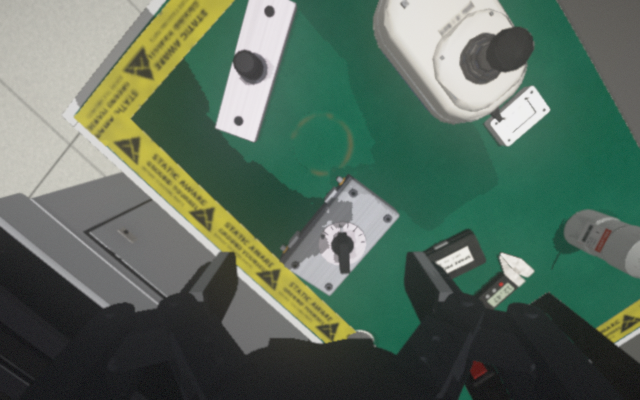

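The wrist view shows the block at about (340,235), with the knob bar running roughly from (340,237) to (345,272). The straightedge handle is at (248,66). I take an enlarged crop of block and edge for exact points.

Run:
```python
from h import *
f=dict(np.load('pics/w1.npz'))
cv2.imwrite('pics/crop1.png',cv2.resize(f['img'][165:305,270:410,::-1],None,fx=4.2,fy=4.2,interpolation=cv2.INTER_CUBIC))
```

```text
(no output)
```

View pics/crop1.png

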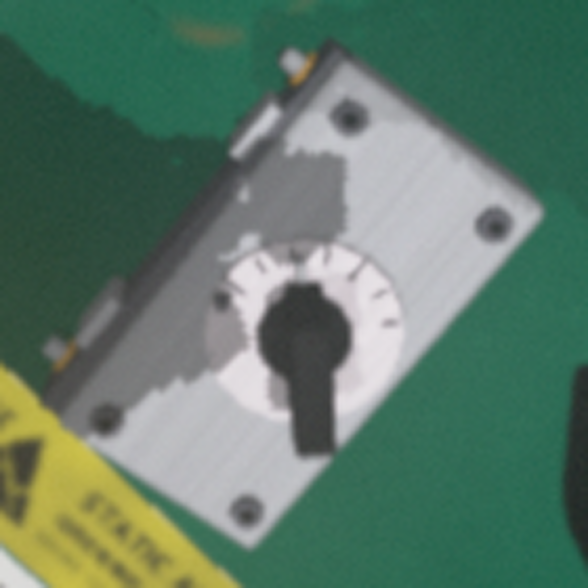

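Run:
```python
from h import *
f=dict(np.load('pics/w1.npz'));g=dict(np.load('pics/top0.npz'))
P=lambda x,y,z:onz(f,270+(x+.5)/4.2-.5,165+(y+.5)/4.2-.5,z)[:2]
S=[P(*q,.03) for q in [(350,117),(493,224),(246,511),(106,418)]]
print('screws',np.round(S,4));c=np.mean(S,0)
print('centre',c)
vy=(S[0]-S[3]+S[1]-S[2]);vx=(S[1]-S[0]+S[2]-S[3]);print('yaw',np.degrees(np.arctan2(-vy[0],vy[1])),np.degrees(np.arctan2(vx[1],vx[0])),np.linalg.norm(vy)/2,np.linalg.norm(vx)/2)
C=[P(*q,.03) for q in [(335,45),(543,212),(248,548),(55,415)]];print('corners',np.round(C,4),np.mean(C[:],0))
th=np.arctan2(-vy[0],vy[1]);print('axis',c+.003*np.array([np.cos(th),np.sin(th)]))
a,b=P(316,455,.074),P(308,328,.074);print('knob',a,b,(a+b)/2,np.degrees(np.arctan2(*(a-b)[::-1])),np.linalg.norm(a-b))
print('collar',P(305,332,.038))
Q=lambda x,y,z:onz(g,300+(x+.5)/4.5-.5,120+(y+.5)/3.5-.5,z)[:2]
S=[Q(*q,.03) for q in [(258,177),(235,96),(472,63),(495,144)]];print('top screws',np.round(S,4),np.mean(S,0))
# straightedge from both
for n,f_,box in [('w',f,(200,0,310,145)),('t',g,(305,220,400,285))]:
    im=f_['img'];h=cv2.cvtColor(im,cv2.COLOR_RGB2HSV);m=np.zeros(im.shape[:2],np.uint8);x0,y0,x1,y1=box
    m[y0:y1,x0:x1]=((h[...,1]<60)&(h[...,2]>130))[y0:y1,x0:x1]
    m=cv2.morphologyEx(m,cv2.MORPH_OPEN,np.ones((3,3)))
    k=max(cv2.findContours(m,0,1)[0],key=cv2.contourArea)[:,0]
    r=cv2.minAreaRect(np.array([onz(f_,u,v,.016)[:2] for u,v in k]).astype(np.float32));print(n,r)
print('handle w',onz(f,250,63,.056),'t',onz(g,353,253,.056))
```

```text
screws [[ 0.6276 -0.0694]
 [ 0.6826 -0.0591]
 [ 0.7065 -0.1815]
 [ 0.6508 -0.1918]]
centre [ 0.66688132 -0.12546307]
yaw 10.917238692531585 10.551613569615682 0.12466439772779406 0.05627038631989012
corners [[ 0.6082 -0.0586]
 [ 0.6898 -0.0454]
 [ 0.7175 -0.1905]
 [ 0.6391 -0.2031]] [ 0.66365005 -0.12441624]
axis [ 0.66982703 -0.12489489]
knob [ 0.68411757 -0.1364384 ] [ 0.6530345  -0.11241309] [ 0.66857604 -0.12442574] -37.70183884183455 0.039285785681545234
collar [ 0.66781866 -0.12291196]
top screws [[ 0.6302 -0.0671]
 [ 0.6848 -0.0559]
 [ 0.7082 -0.1785]
 [ 0.653  -0.1886]] [ 0.66904978 -0.12254579]
w ((0.4414490759372711, -0.0598217248916626), (0.05149563029408455, 0.16078314185142517), 27.585914611816406)
t ((0.4436483383178711, -0.056645095348358154), (0.0525689423084259, 0.1619921326637268), 27.5159912109375)
handle w [ 0.44607899 -0.05575814  0.056     ] t [ 0.44196572 -0.05404743  0.056     ]
```

>>> play_rows --rows "-21 7 0 0;-21 7 0 0;-21 7 0 0;-22.5 6.5 0 0;0 0 40 -0.075;0 0 40 0;0 0 40 0;0 0 20 0;0 0 0 0;0 0 0 0;0 0 0 0" --hand 0 --force 20

```text
time: 3.07
position: [0.6709, -0.124, 0.0933]
tcp_rot: [[-0.791, 0.612, 0.002], [0.612, 0.791, -0.0], [-0.002, 0.001, -1.0]]
ft_force: [0.1, -0.3, 1.6]
grip_width: 0.0429
gripper_force: 0.0
```

Run:
```python
from h import *
f=imaging.grab_frame('wrist');np.savez('pics/w2.npz',**f)
cv2.imwrite('pics/w2.png',f['img'][:,:,::-1])
s=manip.read_state();print(s['time'],s['position'],s['tcp_rot'],s['grip_width'],s['joint_positions'])
for z,p in [(.074,'knobaxis'),(.03,'')]: print(proj(f,np.array([.67,-.1235,z])))
```

```text
3.1167 [ 0.67099906 -0.12393664  0.09349101] [[-7.90670584e-01  6.12235260e-01  2.83085591e-03]
 [ 6.12236643e-01  7.90674453e-01 -4.50628384e-04]
 [-2.51417604e-03  1.37685511e-03 -9.99995892e-01]] 0.04252715902931779 [ 8.95782588 59.51125248 -2.99298662 67.37726373  3.23435875 53.02524682
 57.74754039]
(np.float64(321.6667087909859), np.float64(238.9113069372897))
(np.float64(321.3419920434297), np.float64(215.05043595944954))
```

View pics/w2.png

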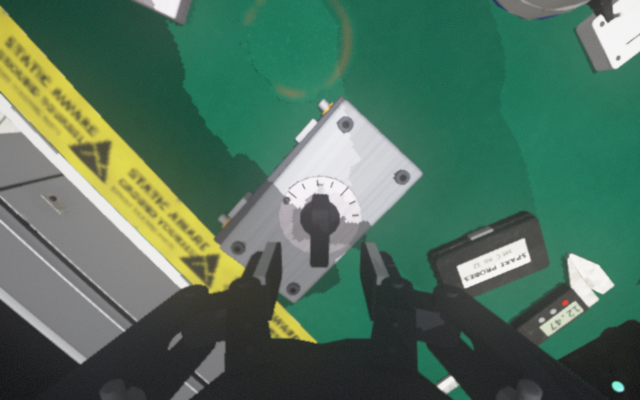

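The view shows the bar at u≈320, upright and midway between the fingers (277 and 362), so it is well aligned.

>>> play_rows --rows "0 0 16 0;0 0 16 0;0 0 15 0;0 0 0 0;0 0 0 0;0 0 0 0" --hand -0.4

```text
time: 3.62
position: [0.6709, -0.1239, 0.0462]
tcp_rot: [[-0.79, 0.613, 0.002], [0.613, 0.79, -0.0], [-0.002, 0.001, -1.0]]
ft_force: [0.5, 0.8, -1.2]
grip_width: 0.0253
gripper_force: 0.0
```

>>> play_rows --rows "0 0 0 0;0 0 0 0;0 0 0 0;0 0 0 0" --hand -0.62

```text
time: 3.95
position: [0.6702, -0.1238, 0.0447]
tcp_rot: [[-0.79, 0.613, 0.001], [0.613, 0.79, -0.0], [-0.001, 0.0, -1.0]]
ft_force: [0.1, 0.3, 0.0]
grip_width: 0.0162
gripper_force: 0.0
```

>>> play_rows --rows "0 0 0 -0.08;0 0 0 -0.08;0 0 0 -0.08;0 0 0 -0.08;0 0 0 -0.08;0 0 0 -0.08;0 0 0 -0.08;0 0 0 -0.08;0 0 0 -0.08;0 0 0 -0.08;0 0 0 0;0 0 0 0"

```text
time: 4.95
position: [0.6701, -0.1239, 0.0444]
tcp_rot: [[-0.991, -0.137, 0.0], [-0.137, 0.991, 0.0], [-0.0, 0.0, -1.0]]
ft_force: [-0.2, 0.5, -0.1]
grip_width: 0.0161
gripper_force: 0.0
```

Run:
```python
from h import *
f=imaging.grab_frame('wrist');np.savez('pics/w3.npz',**f);save(f,'w3')
s=manip.read_state();print(s['time'],s['position'],s['tcp_rot'],s['grip_width'],s['ft_force'],s['ft_torque'],s['gripper_force'])
```

```text
5.0 [ 0.6701051  -0.12388354  0.04436935] [[-9.90620595e-01 -1.36641214e-01  1.24064220e-04]
 [-1.36641227e-01  9.90620595e-01 -1.08966102e-04]
 [-1.08011311e-04 -1.24896352e-04 -9.99999986e-01]] 0.015928116791686417 [ 1.04150573  0.11637178 -0.47825225] [-0.06108513  0.00442735 -0.00940644] 0.0
```

View pics/w3.png

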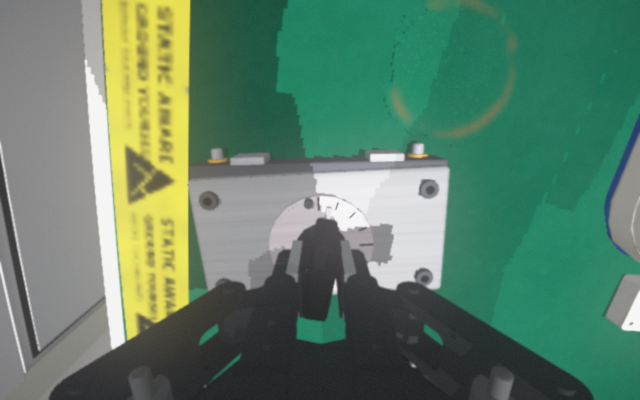

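>>> play_rows --rows "0 0 0 -0.05;0 0 0 -0.05;0 0 0 -0.03;0 0 0 0;0 0 0 0"

```text
time: 5.42
position: [0.6701, -0.1238, 0.0443]
tcp_rot: [[-0.964, -0.265, 0.0], [-0.265, 0.964, -0.0], [0.0, -0.0, -1.0]]
ft_force: [-0.1, -0.1, 0.6]
grip_width: 0.0159
gripper_force: 0.2
```

```bash
cat > st.py <<'E'
from h import *
import sys
s=manip.read_state();r=s['tcp_rot']
print(s['time'],np.round(s['position'],4),'xyaw',np.degrees(np.arctan2(r[1,0],r[0,0]))%360,'w',s['grip_width'],'F',np.round(s['ft_force'],2),'T',np.round(s['ft_torque'],3),s['gripper_force'])
E
python3 st.py
```

```text
5.4167 [ 0.6701 -0.1238  0.0443] xyaw 195.35207635957465 w 0.015866225966238188 F [-0.15 -0.1   0.57] T [-0.061  0.046 -0.006] 0.1815292870014673
```

>>> play_rows --rows "0 0 0 -0.04;0 0 0 -0.03;0 0 0 -0.03;0 0 0 0;0 0 0 0"

```text
time: 5.83
position: [0.6701, -0.1238, 0.0443]
tcp_rot: [[-0.933, -0.361, 0.0], [-0.361, 0.933, 0.0], [-0.0, -0.0, -1.0]]
ft_force: [-0.2, -1.1, 0.7]
grip_width: 0.0161
gripper_force: 0.2
```

```bash
python3 st.py
```

```text
5.8333 [ 0.6701 -0.1238  0.0443] xyaw 201.1536402289601 w 0.016136875420187633 F [-0.17 -1.1   0.68] T [ 0.046  0.013 -0.031] 0.208487485506339
```

>>> play_rows --rows "0 0 0 -0.03;0 0 0 -0.02;0 0 0 0;0 0 0 0"

```text
time: 6.17
position: [0.6701, -0.1237, 0.0443]
tcp_rot: [[-0.913, -0.408, 0.0], [-0.408, 0.913, 0.0], [-0.0, 0.0, -1.0]]
ft_force: [0.8, -0.1, 0.8]
grip_width: 0.016
gripper_force: 13.4
```

```bash
python3 st.py
python3 - <<'E'
from h import *
f=imaging.grab_frame('wrist');np.savez('pics/w4.npz',**f)
cv2.imwrite('pics/w4.png',cv2.resize(f['img'][120:350,180:460,::-1],None,fx=2.5,fy=2.5))
E
```

```text
6.1667 [ 0.6701 -0.1237  0.0443] xyaw 204.05470576278498 w 0.016000066347239435 F [ 0.84 -0.06  0.78] T [ 0.089 -0.198 -0.405] 13.380763549357653
```

View pics/w4.png

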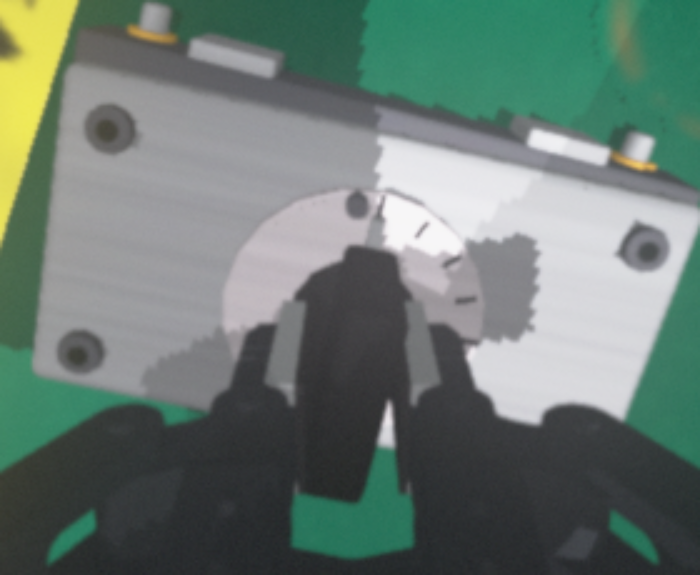

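>>> play_rows --rows "0 0 0 0;0 0 0 0.06;0 0 0 0.06;0 0 0 0.03;0 0 0 0"

```text
time: 6.63
position: [0.67, -0.1237, 0.0443]
tcp_rot: [[-0.964, -0.266, -0.0], [-0.266, 0.964, -0.0], [0.0, -0.0, -1.0]]
ft_force: [-0.0, -1.1, 0.1]
grip_width: 0.0162
gripper_force: 0.0
```

>>> play_rows --rows "0 0 0 0;0 0 0 0;0 0 0 0;0 0 -20 0;0 0 -40 0;0 0 -40 0;0 0 -20 0;0 0 0 0;0 0 0 0" --hand 0.2

```text
time: 7.38
position: [0.6704, -0.1239, 0.1653]
tcp_rot: [[-0.964, -0.267, 0.002], [-0.267, 0.964, -0.0], [-0.001, -0.001, -1.0]]
ft_force: [0.2, -0.9, -0.8]
grip_width: 0.0514
gripper_force: 0.0
```

```bash
python3 st.py
python3 - <<'E'
from h import *
f=dict(np.load('pics/w4.npz'))
P=lambda q,z:onz(f,180+(q[0]+.5)/2.5-.5,120+(q[1]+.5)/2.5-.5,z)[:2]
S=np.array([P(q,.03) for q in [(108,128),(645,248),(78,352)]]);print(S)
y=S[1]-S[0];th=np.arctan2(-y[0],y[1]);print('yaw',np.degrees(th),np.linalg.norm(y),np.linalg.norm(S[2]-S[0]))
x=np.array([np.cos(th),np.sin(th)]);yy=np.array([-x[1],x[0]])
c=(S[1]+S[2])/2;print('centre',c)
for q in [(198,35),(284,57),(522,117),(608,150)]: d=P(q,.024)-c;print(d@x,d@yy)
for q in [(155,5),(640,133)]: d=P(q,.009+.0035)-c;print('pl',d@x,d@yy)
f=imaging.grab_frame('wrist');np.savez('pics/w5.npz',**f)
cv2.imwrite('pics/w5.png',cv2.resize(f['img'][60:320,150:470,::-1],None,fx=2.3,fy=2.3))
E
```

```text
7.3833 [ 0.6704 -0.1239  0.1653] xyaw 195.51167831564206 w 0.05136782313514665 F [ 0.2  -0.86 -0.8 ] T [-0.015 -0.042  0.031] 0.0
[[ 0.65126827 -0.19227235]
 [ 0.62703994 -0.06811414]
 [ 0.70747022 -0.18145817]]
yaw 11.041978549973631 0.12650009104639684 0.05723291179219904
centre [ 0.66725508 -0.12478615]
-0.05246154155933424 -0.04804854203264806
-0.05200847620868439 -0.028383936994499395
-0.05104961999518597 0.027657663914944248
-0.048183178257378785 0.04956372571803161
pl -0.055839557412847234 -0.06134616436962764
pl -0.05260340843157566 0.06063154312680177
```

View pics/w5.png

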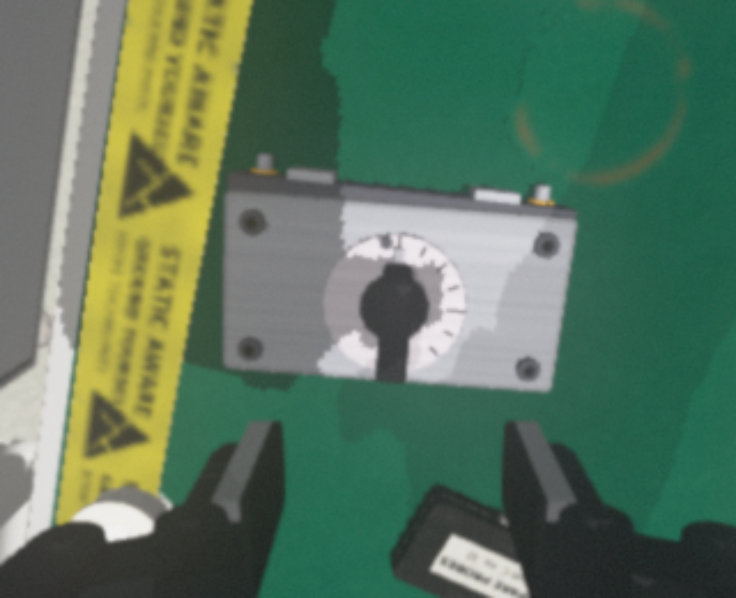

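Knob reads zero (bar parallel to the block's x) and the block hasn't moved. Next, over to the straightedge handle.

>>> play_rows --rows "33.6 20.8 0 0;33.6 20.8 0 0;33.6 20.8 0 0;33.6 20.8 0 0;33.6 20.8 0 0;33.9 20.9 0 0;0 0 25 -0.105;0 0 25 -0.104;0 0 15 0;0 0 0 0;0 0 0 0;0 0 0 0" --hand 1

```text
time: 8.43
position: [0.4556, -0.061, 0.0997]
tcp_rot: [[-0.888, -0.461, 0.0], [-0.461, 0.888, -0.0], [0.0, -0.0, -1.0]]
ft_force: [0.5, 0.3, 0.5]
grip_width: 0.0857
gripper_force: 0.0
```

```bash
python3 st.py
python3 - <<'E'
from h import *
f=imaging.grab_frame('wrist');np.savez('pics/w6.npz',**f);save(f,'w6')
im=f['img'];h=cv2.cvtColor(im,cv2.COLOR_RGB2HSV);m=((h[...,1]<60)&(h[...,2]>120)).astype(np.uint8)
for k in cv2.findContours(m,0,1)[0]:
    if cv2.contourArea(k)>3000:
        k=k[:,0];print(cv2.minAreaRect(np.array([onz(f,u,v,.016)[:2] for u,v in k]).astype(np.float32)),k.min(0),k.max(0))
print(proj(f,np.array([.4425,-.0575,.056])))
E
```

```text
8.4333 [ 0.4556 -0.061   0.0997] xyaw 207.43383533911913 w 0.08572853252659504 F [0.47 0.28 0.45] T [-0.002  0.035 -0.028] 0.0
((0.44056275486946106, -0.059434011578559875), (0.05138983204960823, 0.16055750846862793), 27.882915496826172) [232 163] [431 224]
((0.2676127254962921, 0.021956995129585266), (0.31062498688697815, 0.11176975071430206), 89.91787719726562) [317   0] [639 200]
((0.6012718677520752, -0.2653312683105469), (0.4321064054965973, 0.014735009521245956), 0.05216728523373604) [7 0] [116 399]
(np.float64(334.3611560679031), np.float64(213.47323893781518))
```

View pics/w6.png

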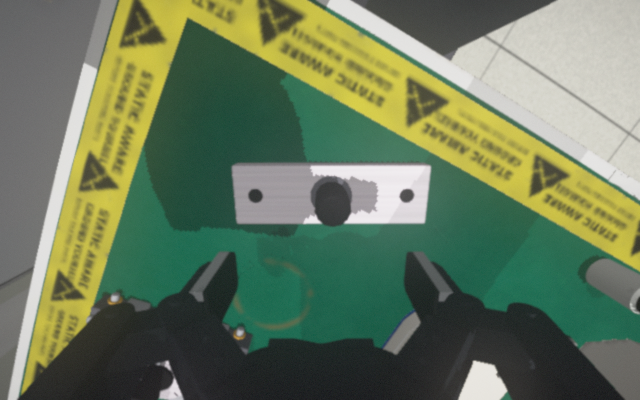

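The straightedge spans (232..431, 163..224) with its handle at (332,208), about 8 mm to tool +y, which matches my numbers.

>>> play_rows --rows "5.5 4.2 0 0;5.4 4.3 0 0;0 0 0 0;0 0 25 0;0 0 25 0;0 0 21 0;0 0 0 0;0 0 0 0"

```text
time: 9.15
position: [0.4415, -0.0583, 0.0283]
tcp_rot: [[-0.887, -0.462, -0.001], [-0.462, 0.887, -0.001], [0.002, -0.0, -1.0]]
ft_force: [0.9, -0.1, 0.6]
grip_width: 0.0855
gripper_force: 0.0
```

>>> play_rows --rows "0 0 0 0;0 0 0 0;0 0 0 0;0 0 0 0;0 0 0 0;0 0 0 0;0 0 0 0;0 0 0 0" --hand -0.6 --force 30

```text
time: 9.82
position: [0.4422, -0.0587, 0.0288]
tcp_rot: [[-0.887, -0.461, 0.001], [-0.461, 0.887, -0.001], [-0.001, -0.001, -1.0]]
ft_force: [-1.3, -0.4, 12.3]
grip_width: 0.0249
gripper_force: 28.8
```

```bash
python3 st.py
```

```text
9.8167 [ 0.4422 -0.0587  0.0288] xyaw 207.4619950100595 w 0.024887364454741805 F [-1.27 -0.37 12.25] T [-0.041  0.207 -0.004] 28.751897318288684
```

>>> play_rows --rows "0 0 -1.5 0;0 0 0 0;0 0 0 0.06;0 0 0 0.08;0 0 0 0.08;0 0 0 0.06;0 0 0 0.04;0 0 0 0;0 0 0 0"

```text
time: 10.57
position: [0.4419, -0.0585, 0.0297]
tcp_rot: [[-0.987, -0.16, -0.0], [-0.16, 0.987, -0.0], [0.0, -0.0, -1.0]]
ft_force: [-1.0, 0.6, -4.6]
grip_width: 0.0249
gripper_force: 29.9
```

```bash
python3 st.py
cat > edge.py <<'E'
from h import *
def edge(f,box):
    im=f['img'];h=cv2.cvtColor(im,cv2.COLOR_RGB2HSV);m=np.zeros(im.shape[:2],np.uint8);x0,y0,x1,y1=box
    m[y0:y1,x0:x1]=((h[...,1]<60)&(h[...,2]>110))[y0:y1,x0:x1]
    k=max(cv2.findContours(m,0,1)[0],key=cv2.contourArea)[:,0]
    return cv2.minAreaRect(np.array([onz(f,u,v,.016)[:2] for u,v in k]).astype(np.float32)),k.min(0),k.max(0)
E
python3 - <<'E'
from edge import *
f=imaging.grab_frame('wrist');print(edge(f,(180,120,500,240)))
E
```

```text
10.5667 [ 0.4419 -0.0585  0.0297] xyaw 189.2342211086695 w 0.024885095383100377 F [-0.97  0.63 -4.62] T [-0.031 -0.003 -0.029] 29.850883428007364
(((0.4251003563404083, -0.061590343713760376), (0.02613144926726818, 0.16091285645961761), 9.238627433776855), array([183, 197], dtype=int32), array([459, 239], dtype=int32))
```

>>> play_rows --rows "-8 -6.5 0 0;-12.2 -10.3 0 0;-12.2 -10.3 0 0;-12.2 -10.3 0 0;-12.2 -10.3 0 0;-12.2 -10.3 0 0;-12.2 -10.3 0 0;-12.2 -10.3 0 0;-12.2 -10.3 0 0;-10 -8.5 0 0;-5 -4 0 0;0 0 0 0"

```text
time: 11.62
position: [0.5774, -0.1402, 0.0295]
tcp_rot: [[-0.987, -0.159, 0.0], [-0.159, 0.987, -0.001], [-0.0, -0.001, -1.0]]
ft_force: [0.1, -0.1, -4.7]
grip_width: 0.0247
gripper_force: 29.9
```

```bash
python3 st.py;python3 - <<'E'
from edge import *
for b in [(180,120,500,300)]:
    f=imaging.grab_frame('wrist');print(edge(f,b))
np.savez('pics/w7.npz',**f);
im=f['img'].astype(int);print('col profile u=230/410',[int(im[v,230].sum()//3) for v in range(180,290,4)],[int(im[v,410].sum()//3) for v in range(180,290,4)])
E
```

```text
11.6167 [ 0.5774 -0.1402  0.0295] xyaw 189.14104724432286 w 0.024687900132461596 F [ 0.11 -0.05 -4.7 ] T [-0.004  0.012  0.019] 29.93998382706195
(((0.5725725889205933, -0.12845060229301453), (0.05596207454800606, 0.18596334755420685), 8.877557754516602), array([183, 196], dtype=int32), array([493, 282], dtype=int32))
col profile u=230/410 [81, 80, 80, 79, 86, 143, 159, 195, 191, 195, 191, 193, 197, 193, 191, 194, 193, 192, 194, 194, 193, 192, 195, 192, 196, 145, 67, 65] [113, 115, 110, 108, 111, 143, 199, 242, 242, 242, 240, 239, 241, 243, 242, 242, 241, 242, 241, 242, 241, 242, 240, 240, 242, 191, 86, 78]
```

Run:
```python
from h import *
f=dict(np.load('pics/w7.npz'));im=f['img']
th=np.radians(10.8);x=np.array([np.cos(th),np.sin(th)]);y=np.array([-x[1],x[0]]);c=np.array([.6675,-.1242])
for u in (210,230,410,430):
    g=im[190:295,u].astype(int).sum(1);d=np.diff(g);a=190+int(np.argmax(g>.9*np.median(g[30:60])));b=190+len(g)-int(np.argmax(g[::-1]>.75*np.median(g[30:60])))
    for v in (a,b):
        p=onz(f,u,v,.0165)[:2]-c;print(u,v,np.round([p@x,p@y],4))
# ends of the bar along row 240
g=im[240].astype(int).sum(1)//3;print([(u,int(g[u])) for u in list(range(170,240,3))]);print([(u,int(g[u])) for u in range(420,500,4)])
for d in ([.5774,-.1402],):
    p=np.array(d)-c;print('tcp',p@x,p@y)
```

```text
210 205 [-0.1188 -0.0621]
210 280 [-0.0699 -0.0692]
230 205 [-0.1185 -0.0505]
230 281 [-0.0689 -0.0567]
410 205 [-0.1155  0.0525]
410 281 [-0.0657  0.0557]
430 205 [-0.1152  0.064 ]
430 281 [-0.0653  0.0682]
[(170, 186), (173, 174), (176, 175), (179, 181), (182, 184), (185, 185), (188, 193), (191, 198), (194, 197), (197, 195), (200, 195), (203, 198), (206, 186), (209, 79), (212, 74), (215, 74), (218, 76), (221, 73), (224, 105), (227, 193), (230, 194), (233, 197), (236, 195), (239, 194)]
[(420, 102), (424, 101), (428, 102), (432, 104), (436, 241), (440, 242), (444, 242), (448, 241), (452, 241), (456, 115), (460, 108), (464, 108), (468, 104), (472, 103), (476, 101), (480, 101), (484, 97), (488, 98), (492, 94), (496, 94)]
tcp -0.0915021823240264 0.0011664604325147753
```

>>> play_rows --rows "0 0 0.5 0;0 0 0.5 0;0 0 0 0;0 0 0 0"

```text
time: 12.0
position: [0.5768, -0.1391, 0.0289]
tcp_rot: [[-0.987, -0.159, -0.0], [-0.159, 0.987, -0.0], [0.0, -0.0, -1.0]]
ft_force: [-3.1, 1.2, 0.6]
grip_width: 0.025
gripper_force: 30.3
```

>>> play_rows --rows "0 0 0 0;0 0 0 0;0 0 0 0;0 0 0 0;0 0 0 0;0 0 -15 0;0 0 -20 0;0 0 0 0" --hand 0.3

```text
time: 12.67
position: [0.5783, -0.1397, 0.0666]
tcp_rot: [[-0.987, -0.159, 0.004], [-0.159, 0.987, -0.001], [-0.003, -0.002, -1.0]]
ft_force: [1.2, -0.6, 0.5]
grip_width: 0.0555
gripper_force: 0.0
```

>>> play_rows --rows "15 0 0 0;30 0 0 0;10 0 0 0;0 0 0 0;0 0 0 0;0 0 0 0;0 0 0 0;0 0 0 0;0 0 0 0" --hand -1

```text
time: 13.42
position: [0.5231, -0.1481, 0.0636]
tcp_rot: [[-0.987, -0.159, 0.0], [-0.159, 0.987, -0.0], [-0.0, -0.0, -1.0]]
ft_force: [0.4, -0.8, -0.8]
grip_width: 0.0002
gripper_force: 0.0
```

```bash
python3 st.py;python3 - <<'E'
from h import *
f=imaging.grab_frame('wrist');im=f['img'];np.savez('pics/w8.npz',**f)
th=np.radians(10.8);x=np.array([np.cos(th),np.sin(th)]);y=np.array([-x[1],x[0]]);c=np.array([.6675,-.1242])
# predicted edge pixel box: centre
e=c-.0922*x
print([np.round(proj(f,np.r_[e+a*x+b*y,.016])) for a in(-.025,.025) for b in(-.08,-.05,.05,.08)])
E
```

```text
13.4167 [ 0.5231 -0.1481  0.0636] xyaw 189.1470070842736 w 0.0001869072087352342 F [ 0.39 -0.76 -0.8 ] T [-0.039  0.043  0.021] 0.0
[array([211., 264.]), array([251., 263.]), array([385., 260.]), array([425., 258.]), array([220., 319.]), array([257., 319.]), array([382., 316.]), array([420., 315.])]
```

>>> play_rows --rows "0 0 15 0;0 0 18.5 0;0 0 0 0;-10 0 0 0;-8 0 0 0;-4 0 0 0;0 0 0 0;0 0 0 0;0 0 0 0"

```text
time: 14.22
position: [0.5441, -0.1449, 0.0305]
tcp_rot: [[-0.987, -0.159, -0.0], [-0.159, 0.987, -0.001], [0.0, -0.001, -1.0]]
ft_force: [-0.6, 0.4, 0.4]
grip_width: -0.0003
gripper_force: 0.0
```

```bash
python3 st.py
```

```text
14.2167 [ 0.5441 -0.1449  0.0305] xyaw 189.1282818506606 w -0.0003303559586536099 F [-0.64  0.38  0.43] T [ 0.013 -0.018  0.027] 0.0
```

>>> play_rows --rows "-2 0 0 0;-2 0 0 0;-2 0 0 0;-2 0 0 0"

```text
time: 14.55
position: [0.5526, -0.1434, 0.0303]
tcp_rot: [[-0.987, -0.159, 0.0], [-0.159, 0.987, -0.0], [-0.0, -0.0, -1.0]]
ft_force: [-1.5, 0.3, -0.2]
grip_width: -0.0003
gripper_force: 0.1
```

>>> play_rows --rows "-2 0 0 0;-2 0 0 0;-2 0 0 0"

```text
time: 14.8
position: [0.5582, -0.1426, 0.0302]
tcp_rot: [[-0.987, -0.159, -0.001], [-0.159, 0.987, -0.001], [0.001, -0.0, -1.0]]
ft_force: [-3.6, -1.1, 1.0]
grip_width: 0.0001
gripper_force: 1.4
```

```bash
python3 st.py
```

```text
14.8 [ 0.5582 -0.1426  0.0302] xyaw 189.13222161167445 w 0.00012116020046831684 F [-3.59 -1.12  1.  ] T [-0.093  0.635  0.012] 1.4193189010256901
```

>>> play_rows --rows "-1 0 0 0;-1 0 0 0;-1 0 0 0;-1 0 0 0;-1 0 0 0;0 0 0 0"

```text
time: 15.3
position: [0.5635, -0.1416, 0.0303]
tcp_rot: [[-0.987, -0.159, 0.0], [-0.159, 0.987, -0.0], [-0.0, -0.0, -1.0]]
ft_force: [-1.1, -0.4, -0.1]
grip_width: -0.0001
gripper_force: 0.5
```

```bash
python3 st.py;python3 - <<'E'
from h import *
f=imaging.grab_frame('wrist');im=f['img'];np.savez('pics/w9.npz',**f)
th=np.radians(10.8);x=np.array([np.cos(th),np.sin(th)]);y=np.array([-x[1],x[0]]);c=np.array([.6675,-.1242])
for b in(-.055,-.03,.03,.055):
    # rear top edge of the bar: scan along block x at z=.016
    vals=[(int(im[int(round(v)),int(round(u))].astype(int).sum()//3)) for a in np.arange(-.125,-.03,.003) for u,v in [proj(f,np.r_[c+a*x+b*y,.016])]]
    print(b,vals)
E
```

```text
15.3 [ 0.5635 -0.1416  0.0303] xyaw 189.14056692809038 w -5.6003743502447555e-05 F [-1.11 -0.36 -0.06] T [-0.059  0.17   0.025] 0.5126776630248653
-0.055 [81, 81, 81, 81, 142, 145, 195, 194, 198, 192, 196, 196, 192, 149, 100, 188, 149, 65, 64, 61, 63, 61, 58, 63, 59, 63, 69, 52, 51, 48, 47, 48]
-0.03 [73, 72, 74, 76, 136, 142, 190, 191, 192, 151, 155, 157, 156, 156, 154, 154, 150, 58, 55, 54, 52, 53, 53, 54, 49, 49, 47, 47, 44, 45, 43, 46]
0.03 [100, 76, 80, 82, 83, 136, 138, 160, 156, 158, 155, 240, 242, 241, 242, 239, 242, 133, 70, 68, 66, 65, 62, 60, 60, 58, 56, 53, 51, 49, 48, 48]
0.055 [93, 98, 99, 101, 101, 132, 144, 242, 242, 241, 240, 239, 242, 242, 241, 240, 242, 121, 78, 78, 77, 74, 73, 77, 71, 66, 68, 73, 68, 56, 57, 54]
```

>>> play_rows --rows "-1 0 0 0;-1 0 0 0;-1 0 0 0;0 0 0 0"

```text
time: 15.68
position: [0.5664, -0.1412, 0.0302]
tcp_rot: [[-0.987, -0.159, 0.0], [-0.159, 0.987, -0.0], [-0.0, -0.0, -1.0]]
ft_force: [-2.1, 0.3, -0.7]
grip_width: 0.0
gripper_force: 0.5
```

>>> play_rows --rows "-0.7 0 0 0;-0.7 0 0 0;0 0 0 0"

```text
time: 15.93
position: [0.5677, -0.141, 0.0303]
tcp_rot: [[-0.987, -0.159, 0.0], [-0.159, 0.987, -0.0], [-0.0, -0.0, -1.0]]
ft_force: [-1.3, -0.8, 0.6]
grip_width: -0.0
gripper_force: 0.9
```

>>> play_rows --rows "-0.7 0 0 0;-0.7 0 0 0;0 0 0 0"

```text
time: 16.18
position: [0.5691, -0.1408, 0.0303]
tcp_rot: [[-0.987, -0.159, 0.0], [-0.159, 0.987, -0.001], [-0.0, -0.001, -1.0]]
ft_force: [-1.8, -0.3, 1.0]
grip_width: 0.0001
gripper_force: 1.0
```

```bash
python3 st.py
```

```text
16.1833 [ 0.5691 -0.1408  0.0303] xyaw 189.13510930846675 w 0.00012149232615273758 F [-1.81 -0.27  1.05] T [-0.127  0.5    0.015] 1.0364675108542087
```

>>> play_rows --rows "-0.5 0 0 0;-0.5 0 0 0;0 0 0 0"

```text
time: 16.43
position: [0.57, -0.1406, 0.0303]
tcp_rot: [[-0.987, -0.159, 0.0], [-0.159, 0.987, -0.0], [0.0, -0.0, -1.0]]
ft_force: [-2.5, -0.8, 1.1]
grip_width: -0.0002
gripper_force: 1.3
```

```bash
python3 st.py
```

```text
16.4333 [ 0.57   -0.1406  0.0303] xyaw 189.13613889511157 w -0.00017872066522247874 F [-2.51 -0.79  1.07] T [-0.097  0.516  0.001] 1.2697502785886172
```

>>> play_rows --rows "-0.5 0 0 0;-0.5 0 0 0;0 0 0 0"

```text
time: 16.68
position: [0.5702, -0.1406, 0.0302]
tcp_rot: [[-0.987, -0.159, -0.002], [-0.159, 0.987, -0.001], [0.002, -0.0, -1.0]]
ft_force: [-7.4, -0.5, 5.1]
grip_width: 0.0
gripper_force: 4.0
```

```bash
python3 st.py
```

```text
16.6833 [ 0.5702 -0.1406  0.0302] xyaw 189.13154531745198 w 1.744690382604335e-05 F [-7.38 -0.51  5.08] T [-0.132  1.607  0.029] 3.968684198189294
```

>>> play_rows --rows "-0.4 0 0 0;-0.4 0 0 0;0 0 0 0"

```text
time: 16.93
position: [0.5704, -0.1406, 0.0302]
tcp_rot: [[-0.987, -0.159, -0.003], [-0.159, 0.987, -0.001], [0.003, -0.0, -1.0]]
ft_force: [-11.4, 0.2, 8.2]
grip_width: -0.0001
gripper_force: 6.1
```

```bash
python3 st.py
```

```text
16.9333 [ 0.5704 -0.1406  0.0302] xyaw 189.12382846193782 w -0.0001212054690276582 F [-11.41   0.22   8.19] T [-0.173  2.502 -0.075] 6.13089649064932
```

>>> play_rows --rows "0 0 0 0;0 0 0 0;0 0 0 0;0 0 0 0"

```text
time: 17.27
position: [0.5704, -0.1406, 0.0302]
tcp_rot: [[-0.987, -0.159, -0.003], [-0.159, 0.987, -0.001], [0.003, -0.0, -1.0]]
ft_force: [-11.5, -0.4, 7.3]
grip_width: -0.0002
gripper_force: 6.1
```

```bash
python3 st.py;python3 - <<'E'
from h import *
f=imaging.grab_frame('wrist');im=f['img'].astype(int).sum(2)/3;np.savez('pics/w10.npz',**f)
from scipy.ndimage import map_coordinates as mc
th=np.radians(10.8);x=np.array([np.cos(th),np.sin(th)]);y=np.array([-x[1],x[0]]);c=np.array([.6675,-.1242])
A=np.arange(-.12,-.085,.0005)
for b in(-.065,-.055,-.045,.045,.055,.065):
    uv=np.array([proj(f,np.r_[c+a*x+b*y,.016]) for a in A]);v=mc(im,[uv[:,1],uv[:,0]],order=1)
    d=np.abs(np.diff(v));k=np.argsort(d)[-4:];print(b,[(round(A[i],4),round(d[i])) for i in sorted(k)])
E
```

```text
17.2667 [ 0.5704 -0.1406  0.0302] xyaw 189.12058042102325 w -0.0002080264346176279 F [-11.46  -0.4    7.33] T [-0.146  2.441  0.064] 6.120584778254852
-0.065 [(np.float64(-0.1085), 13), (np.float64(-0.108), 17), (np.float64(-0.1025), 12), (np.float64(-0.102), 12)]
-0.055 [(np.float64(-0.108), 17), (np.float64(-0.1075), 15), (np.float64(-0.1025), 11), (np.float64(-0.102), 14)]
-0.045 [(np.float64(-0.108), 18), (np.float64(-0.1075), 21), (np.float64(-0.102), 14), (np.float64(-0.1015), 15)]
0.045 [(np.float64(-0.105), 16), (np.float64(-0.1), 24), (np.float64(-0.0995), 27), (np.float64(-0.099), 22)]
0.055 [(np.float64(-0.1045), 18), (np.float64(-0.0995), 29), (np.float64(-0.099), 25), (np.float64(-0.0985), 17)]
0.065 [(np.float64(-0.1045), 15), (np.float64(-0.0995), 22), (np.float64(-0.099), 30), (np.float64(-0.0985), 19)]
```

>>> play_rows --rows "0 0 -0.4 0;0 0 -0.4 0;0 0 0 0;0 0 0 0"

```text
time: 17.65
position: [0.5708, -0.1406, 0.0309]
tcp_rot: [[-0.987, -0.159, -0.002], [-0.159, 0.987, -0.001], [0.002, -0.0, -1.0]]
ft_force: [-8.5, -0.4, 3.7]
grip_width: 0.0
gripper_force: 4.2
```

```bash
python3 st.py
```

```text
17.65 [ 0.5708 -0.1406  0.0309] xyaw 189.12386574471077 w 2.3975544936930056e-05 F [-8.54 -0.44  3.69] T [-0.203  1.806 -0.038] 4.232251293724403
```

>>> play_rows --rows "-0.3 0 -0.4 0;-0.2 0 -0.2 0;0 0 0 0;0 0 0 0;0 0 0 0;0 0 0 0"

```text
time: 18.15
position: [0.5712, -0.1405, 0.0314]
tcp_rot: [[-0.987, -0.159, -0.002], [-0.159, 0.987, -0.001], [0.002, -0.0, -1.0]]
ft_force: [-8.7, -0.4, 2.0]
grip_width: 0.0004
gripper_force: 4.4
```

```bash
python3 st.py
```

```text
18.15 [ 0.5712 -0.1405  0.0314] xyaw 189.12634122130018 w 0.0004373035400968573 F [-8.74 -0.41  2.  ] T [-0.289  1.884 -0.041] 4.402891887584701
```

>>> play_rows --rows "-0.3 0 -0.2 0;-0.2 0 -0.1 0;0 0 0 0;0 0 0 0;0 0 0 0;0 0 0 0"

```text
time: 18.65
position: [0.5714, -0.1405, 0.0317]
tcp_rot: [[-0.987, -0.158, -0.003], [-0.158, 0.987, -0.001], [0.003, -0.0, -1.0]]
ft_force: [-11.1, -1.3, 2.8]
grip_width: -0.0003
gripper_force: 5.2
```

```bash
python3 st.py;python3 - <<'E'
from h import *
f=imaging.grab_frame('wrist');im=f['img'].astype(int).sum(2)/3
from scipy.ndimage import map_coordinates as mc
th=np.radians(10.8);x=np.array([np.cos(th),np.sin(th)]);y=np.array([-x[1],x[0]]);c=np.array([.6675,-.1242])
A=np.arange(-.105,-.085,.00025)
for b in(-.065,-.055,-.045,.045,.055,.065):
    uv=np.array([proj(f,np.r_[c+a*x+b*y,.016]) for a in A]);v=mc(im,[uv[:,1],uv[:,0]],order=1)
    d=np.clip(np.diff(v),0,None);d[d<.3*d.max()]=0;print(b,round((d*A[:-1]).sum()/d.sum(),5))
E
```

```text
18.65 [ 0.5714 -0.1405  0.0317] xyaw 189.1177474902318 w -0.0002785209398611838 F [-11.08  -1.33   2.82] T [-0.296  2.11   0.043] 5.179144854191691
-0.065 -0.10114
-0.055 -0.10088
-0.045 -0.10065
0.045 -0.10002
0.055 -0.10003
0.065 -0.09917
```

>>> play_rows --rows "0 0 -0.4 0;0 0 -0.4 0;0 0 0 0;0 0 0 0;0 0 0 0"

```text
time: 19.12
position: [0.5719, -0.1404, 0.0326]
tcp_rot: [[-0.987, -0.159, -0.002], [-0.159, 0.987, -0.001], [0.002, -0.0, -1.0]]
ft_force: [-7.8, -1.0, 2.0]
grip_width: -0.0002
gripper_force: 3.8
```

```bash
python3 st.py;cat > slope.py <<'E'
from h import *
f=imaging.grab_frame('wrist');im=f['img'].astype(int).sum(2)/3
from scipy.ndimage import map_coordinates as mc
th=np.radians(10.8);x=np.array([np.cos(th),np.sin(th)]);y=np.array([-x[1],x[0]]);c=np.array([.6675,-.1242])
A=np.arange(-.105,-.09,.00025);B=[-.065,-.055,-.045,.045,.055,.065];r=[]
for b in B:
    uv=np.array([proj(f,np.r_[c+a*x+b*y,.016]) for a in A]);v=mc(im,[uv[:,1],uv[:,0]],order=1)
    d=np.clip(np.diff(v),0,None);d[d<.3*d.max()]=0;r.append((d*A[:-1]).sum()/d.sum())
print(np.round(r,4),'slope',np.polyfit(B,r,1))
E
python3 slope.py
python3 - <<'E'
from h import *
th=np.radians(10.8);x=np.array([np.cos(th),np.sin(th)]);y=np.array([-x[1],x[0]])
f=dict(np.load('pics/w5.npz'));P=lambda q,z:onz(f,150+(q[0]+.5)/2.3-.5,60+(q[1]+.5)/2.3-.5,z)[:2]
S=[P(q,.03) for q in [(252,222),(546,244),(527,369),(249,348)]];c=np.mean(S,0);yv=S[1]-S[0]+S[2]-S[3];print(c,np.degrees(np.arctan2(-yv[0],yv[1])))
for q,z in [((264,153),.0125),((541,185),.0125),((288,170),.024),((333,170),.024),((477,189),.024),((520,192),.024)]:
    d=P(q,z)-c;print(d@x,d@y)
E
```

```text
19.1167 [ 0.5719 -0.1404  0.0326] xyaw 189.12674014206823 w -0.00018545868970704375 F [-7.82 -1.03  2.03] T [-0.218  1.571  0.035] 3.829508190974593
[-0.1004 -0.1004 -0.1002 -0.0999 -0.0996 -0.0992] slope [ 0.00740299 -0.09995641]
[ 0.66674685 -0.12511764] 11.086301017883748
-0.05559846868813069 -0.061397282621692036
-0.05193207989706729 0.060785363030220425
-0.050027191467480095 -0.04894705185399356
-0.05155132817731693 -0.030036410185450287
-0.04871153672850069 0.03131543801500135
-0.049000992313716636 0.049697103108584814
```

>>> play_rows --rows "5 0 0 0;25 0 0 0;0 0 -33 0;0 0 -40 0;0 0 -40 0;0 0 -20 0;-30 0 0 -0.06;-30 0 0 -0.051;-30 3 0 0;-30 3 0 0;-8 0 0 0;0 0 0 0"

```text
time: 20.17
position: [0.6674, -0.1079, 0.165]
tcp_rot: [[-0.963, -0.269, 0.001], [-0.269, 0.963, 0.001], [-0.001, 0.0, -1.0]]
ft_force: [0.1, -0.1, -0.5]
grip_width: -0.0001
gripper_force: 0.0
```

```bash
python3 st.py
cat > screws.py <<'E'
from h import *
from scipy.ndimage import map_coordinates as mc
def blob(f,p,z,r=.006,dark=True):
    im=f['img'].astype(float).sum(2)/3
    for _ in range(3):
        g=np.arange(-r,r+1e-9,.0004);X,Y=np.meshgrid(g,g,indexing='ij')
        uv=np.array([proj(f,np.array([p[0]+a,p[1]+b,z])) for a,b in zip(X.ravel(),Y.ravel())])
        v=mc(im,[uv[:,1],uv[:,0]],order=1);w=np.clip(np.percentile(v,40)-v-15,0,None)
        if w.sum()==0: return None
        p=p+np.array([(w*X.ravel()).sum(),(w*Y.ravel()).sum()])/w.sum()
    return p
def block(f):
    S=[blob(f,np.array(p),.03) for p in [(.6513,-.1923),(.6270,-.0683),(.6826,-.0585),(.7070,-.1812)]]
    return np.array(S)
if __name__=='__main__':
    a=block(dict(np.load('pics/w5.npz')));f=imaging.grab_frame('wrist');np.savez('pics/w11.npz',**f);b=block(f)
    print(np.round(a,4),'\n',np.round(b,4))
    for s in (a,b):
        y=s[1]-s[0]+s[2]-s[3];print(s.mean(0),np.degrees(np.arctan2(-y[0],y[1])))
E
python3 screws.py
```

```text
20.1667 [ 0.6674 -0.1079  0.165 ] xyaw 195.60149275049096 w -5.028504577866804e-05 F [ 0.07 -0.15 -0.46] T [ 0.016  0.065 -0.03 ] 0.0
[[ 0.6516 -0.1921]
 [ 0.6274 -0.0682]
 [ 0.6834 -0.0574]
 [ 0.7075 -0.1814]] 
 [[ 0.6515 -0.1924]
 [ 0.6276 -0.0685]
 [ 0.6834 -0.0576]
 [ 0.7075 -0.1815]]
[ 0.66746353 -0.12477516] 11.009690834614988
[ 0.66750355 -0.12499796] 10.970684324793801
```

Run:
```python
from h import *
from scipy.ndimage import map_coordinates as mc
f=dict(np.load('pics/w11.npz'));im=f['img'].astype(int).sum(2)/3
th=np.radians(11.0);x=np.array([np.cos(th),np.sin(th)]);y=np.array([-x[1],x[0]]);c=np.array([.6675,-.1249])
A=np.arange(-.11,-.03,.001)
for b in(-.075,-.066,-.062,-.058,-.05,-.04,-.03,-.02,.02,.03,.04,.05,.058,.062,.066,.075):
    uv=np.array([proj(f,np.r_[c+a*x+b*y,.016]) for a in A]);v=mc(im,[uv[:,1],uv[:,0]],order=1,cval=-1)
    print(b,' '.join(str(int(q)) for q in v[0:16:2]),'|',' '.join(str(int(q)) for q in v[48:80]))
```

```text
-0.075 144 144 145 144 152 155 157 161 | 156 156 156 157 157 157 155 145 118 86 70 67 67 66 70 75 79 81 81 81 82 84 94 110 117 120 123 125 125 126 126 126
-0.066 63 62 64 70 145 158 155 158 | 155 154 155 156 158 157 156 149 127 92 69 67 75 79 77 77 79 80 81 82 83 86 96 109 118 122 124 124 121 111 94 83
-0.062 61 61 63 76 143 157 156 158 | 155 154 154 156 157 157 157 152 136 121 119 120 117 111 93 81 81 82 82 83 82 86 97 112 119 123 124 125 124 124 117 104
-0.058 62 61 62 71 142 158 155 158 | 155 154 154 156 157 157 156 153 138 117 106 105 102 98 86 78 80 82 82 81 82 86 94 108 118 122 123 124 125 125 127 126
-0.05 62 60 62 67 131 157 156 157 | 157 154 154 156 157 156 156 154 142 111 89 102 120 124 120 107 92 82 81 83 82 86 97 111 118 122 124 125 125 126 127 127
-0.04 61 61 62 66 126 156 155 156 | 155 155 154 154 157 157 157 155 147 123 102 110 129 137 134 122 101 85 82 82 83 86 95 110 120 124 124 125 125 126 126 125
-0.03 61 62 62 64 115 157 154 156 | 155 154 152 155 155 156 157 157 151 133 102 92 93 94 91 86 82 83 83 83 84 87 97 111 121 124 125 126 126 126 127 127
-0.02 80 79 80 80 1
[... 719 characters left out ...]
73 141 127 124 131 158 181 194 199 201 202 204 203 203
0.058 87 88 87 88 89 139 227 232 | 233 233 231 231 230 230 231 232 233 234 232 219 176 125 109 116 126 120 109 114 121 122 129 152 179 193 200 202 202 202 202 202
0.062 86 87 88 89 90 120 224 232 | 233 233 232 231 230 230 230 232 234 234 232 224 197 193 203 202 181 152 119 113 121 122 130 157 180 194 200 201 192 160 125 113
0.066 84 85 86 88 88 124 223 232 | 233 233 232 231 230 230 230 232 234 233 233 227 196 130 98 105 121 119 103 111 121 122 127 156 179 194 199 202 199 181 135 121
0.075 82 85 84 85 86 106 215 233 | 233 233 232 231 230 230 231 233 234 234 234 230 208 143 97 92 93 93 93 106 118 122 128 149 164 172 176 177 178 178 177 177
```

Run:
```python
from h import *
from scipy.ndimage import map_coordinates as mc
f=dict(np.load('pics/w11.npz'));im=f['img'].astype(int).sum(2)/3;sat=cv2.cvtColor(f['img'],cv2.COLOR_RGB2HSV)[...,1].astype(float)
th=np.radians(11.0);x=np.array([np.cos(th),np.sin(th)]);y=np.array([-x[1],x[0]]);c=np.array([.6675,-.1249])
for B in (np.arange(-.095,-.065,.001),np.arange(.065,.095,.001)):
    uv=np.array([proj(f,np.r_[c-.065*x+b*y,.016]) for b in B])
    print(B[0],mc(im,[uv[:,1],uv[:,0]],order=1,cval=-1).astype(int),mc(sat,[uv[:,1],uv[:,0]],order=1,cval=-1).astype(int))
```

```text
-0.095 [132 122 117 113 111 112 114 117 126 134 142 147 148 147 147 147 144 140
 143 152 155 155 155 155 154 154 154 154 154 154] [152 142 139 136 133 132 136 143 146 152 156 158 157 158 159 156 137  86
  26   9   8   7   9   9   9   8   9  10   9   9]
0.065 [234 234 234 234 234 234 234 234 234 234 234 234 234 235 235 231 211 159
 109  92  88  85  84  85  85  84  82  82  82  83] [  4   4   4   4   4   4   4   4   4   4   4   4   4   4   4   3   5  25
  72 103 101  98 101  98  98 102 102  99  96  93]
```

```bash
python3 -c "
from plant import manip
print(manip.job_done())"
```

```text
the job is handed in; nothing more can be done
None
```

The job is handed in at about 20 s of the 72 s allowed, but no verdict came back. By my measurements, the knob is at its zero stop and the straightedge lies against both pads. Its gap to the pads is even to about 0.4 mm, and it is centred within about 2 mm. It was pressed with roughly 6–9 N (wrist force minus bench friction), and the block moved less than 0.3 mm.

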